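# Bring the salt round to the front of the turntable

### The job

Turn the turntable by pushing the finger pegs on its rim, lightly and without gripping them, until the salt shaker stands at the front, directly in line with the small metal stud beside the disc. Do not touch, lift or tip anything standing on the turntable, leave the mug, pepper mill and onion where they are, and finish with the turntable at rest and the hand clear.

Things in the scene. Friction and masses are not known exactly. Their poses are not given: they have to be found in the camera images.
- turntable_base: fixed dark-metal foot of a kitchen turntable, 170 mm across and 9 mm high, standing on the worktop. Origin on the turning axis at worktop height. Its own -x axis points from the axis to the front stud, roughly towards the robot (up to 0.35 rad either side)
- front_stud (a point): top of the front stud: a small fixed metal stud, 18 mm wide and 18 mm high, on a short strip that reaches out from under the disc on the robot's side, 157 mm from the turning axis, just outside the disc; marks the front. It does not turn
- turntable: the turning wooden disc, 270 mm across, underside 10 mm and rubber-topped upper face 22 mm above the worktop, with four upright wooden finger pegs near its rim. Origin on the turning axis at worktop height, z up; it turns about z, freely either way for more than a full turn, against slight friction (about 1 N at a peg) and stops almost at once when no longer pushed. Fixed to the worktop: it cannot slide
- peg_0 (a point): a finger peg of the disc, 14 mm thick (20 mm at its foot, 17 mm at its head), upright, 125 mm from the turning axis, quarter turns apart; it reaches from the disc's face to 106 mm above the worktop. The point is on the peg's centreline, 80 mm above the worktop
- peg_1 (a point): a finger peg of the disc, 14 mm thick (20 mm at its foot, 17 mm at its head), upright, 125 mm from the turning axis, quarter turns apart; it reaches from the disc's face to 106 mm above the worktop. The point is on the peg's centreline, 80 mm above the worktop
- peg_2 (a point): a finger peg of the disc, 14 mm thick (20 mm at its foot, 17 mm at its head), upright, 125 mm from the turning axis, quarter turns apart; it reaches from the disc's face to 106 mm above the worktop. The point is on the peg's centreline, 80 mm above the worktop
- peg_3 (a point): a finger peg of the disc, 14 mm thick (20 mm at its foot, 17 mm at its head), upright, 125 mm from the turning axis, quarter turns apart; it reaches from the disc's face to 106 mm above the worktop. The point is on the peg's centreline, 80 mm above the worktop
- salt_shaker_center (a point): centre, 45 mm up, of the salt shaker: clear lower body and grey metal dome top with holes, no label, 44 mm wide, 90 mm high. Stands loose on the disc, its centre about 50 to 65 mm from the turning axis, and rides with it.
- spice_jar_center (a point): centre, 48 mm up, of a labelled glass spice jar with a flat screw cap, 44 mm wide, 96 mm high. Stands loose on the disc, its centre about 50 to 65 mm from the turning axis, and rides with it.
- garlic_center (a point): centre, 27 mm up, of a garlic bulb, 55 mm wide and high. Stands loose on the disc, its centre about 50 to 65 mm from the turning axis, and rides with it.
- honey_jar_center (a point): centre, 42 mm up, of a squat jar with a wide screw lid, 68 mm wide, 84 mm high. At the start it stands at the front. Stands loose on the disc, its centre about 50 to 65 mm from the turning axis, and rides with it.
- mug: bystander: a mug with a handle, 78 mm wide (114 mm with handle), 93 mm high, in front of the sink; origin under it
- pepper_mill: bystander: a turned wooden pepper mill, 58 mm wide, 170 mm high, behind the turntable to the right; origin under it
- onion: bystander: an onion, 75 mm wide, 77 mm high, in front of the sink, left of the mug; origin under it

How it is judged:
By the outcome, as a careful person would: the job done as asked, in the order asked, and still so for the second after the job is handed in, with the robot touching nothing.
It also fails if it takes over 58 s, if anything falls off the work surface, if the arm or the gripper's body presses on something with over 40 N, if the wrist force passes 120 N, or if a joint passes its speed limit or range.

### The arm

A 6-joint arm with a two-finger parallel gripper is mounted at the origin on a cart in front of the work surface, level with it; the furniture and walls round the work are solid. World frame = base frame: x ahead of the robot, y to its left, z up, the work surface at z = 0. Lengths are in mm, angles in rad, forces in N, time in s.
With the tool pointing down it reaches from about 400 to 925 mm from the base axis. Payload 12.5 kg.
Tool frame: the origin (TCP) lies at the centre of the arm's flange, where the gripper is bolted on; the fingertips stand 190 mm ahead of it and the grasp point (between the pads) lies 171 mm ahead of it; z points along the fingers, y is the line along which they close (so a half turn about z gives the same grasp; the last joint's range is limited). The gripper opens to 95 mm and grips with 3 to 60 N. Pads are 20 mm wide; open, the fingers measure 119 mm over their backs; the gripper's body (75 mm by 180 mm) begins 59 mm behind the grasp point.
Start: joints at [1.034, 0.491, 1.559, -0, 1.092, -0.106], TCP at [260.976, 567.905, 404.761] pointing down, gripper open.
Joint ranges: [-3.1, 3.1], [-0.84, 2.19], [0.05, 2.79], [-1.13, 4.28], [0.06, 2.93], [-2.69, 2.69]. Speed limits (rad/s): [2.22, 2.22, 2.79, 3.14, 3.14, 3.14].

### API

Orientations are given as [roll, pitch, yaw] about the fixed x, y, z axes, in that order (R = Rz(yaw) Ry(pitch) Rx(roll)).
In Python, from cell import env, read_camera, search_frame, cut_out gives the robot as it stands. The module is installed in compiled form; this text tells all that it offers.
- The arm moves only by the tool move_arm, never from a script. Its argument "commands" is a list of rows, each a list of 3 entries, a list of its own where there are three numbers: the shift along the world's x, y, z normalised to -1 to 1, where 1 is 0.03 m, then the turn about the world's z normalised to -1 to 1, where 1 is 0.08 rad, then the opening, from -1 (shut) to 1 (fully open), so that 0 is half open. A call has 1 to 20 rows; each row shifts and turns the commanded pose from where the row before left it; what a row does not reach is not made up. A row lasts 1/12 s, in which the tool goes at most 41.7 mm and 7.16 degrees, less where a joint would pass 70% of its speed; a pose out of reach is approached as far as the arm can. A call with a number of a shift or a turn outside -1 to 1 is refused whole. A call with a gripper value outside its range is refused whole. The fingers move at their own pace and stop on an object; the grip force is fixed at half the most. Time passes only in rows, so rows that do not move let the fingers close. It gives the time, the measured TCP pose, the force, the opening and the grip force at its end, in the units of the state.
- env.state(): the state, without advancing time (a new reading comes with each control period).
- read_camera(name): name is "scene" or "top" or "wrist"; returns a dict with "image" (400x640x3 uint8, red, green, blue), "fx", "fy", "cx", "cy" (pixels), "D" ([k1, k2, p1, p2, k3] as OpenCV has them; the pictures are not rectified), "rvec" (rotation vector, rad) and "tvec" (3), from world to camera coordinates, as OpenCV has them. Camera axes: x right, y down, z forward; pixel columns grow to the right and rows downward; lengths in mm; the calibration is good to about 2 mm. A picture is of the moment at which its call begins. There is no depth.
- env.job_done(): hands the job in; it is judged then, once.
Trained networks look in a picture, given as the dict that the camera call returned (one of the last four; its "shot" number tells which), for a name from the list of things; names that differ only in an ending like _2 or _b are one class to them, and where a whole thing is asked for, a point or a joint stands for the part that bears it (a point fixed in the world has none). Each returns a list of dicts, best first, with "confidence" (0 to 1); they miss things now and then, are a little off and sometimes report something else, mostly with a low value. They report only what shows in the picture. A call takes as long as a camera call.
- search_frame(thing, picture): "at" ([column, row] in pixels, amid what is visible of it).
- cut_out(thing, picture): "region" (400x640 bool, what is visible of it) and "at" ([column, row] in pixels, amid what is visible of it).
The state is a dict: "t": time; "joints": joint angles; "qvel": joint speeds; "tau": joint torques, N m; "eef_pos": TCP position; "tcp_rot": TCP orientation; "ft_force": force on the tool from outside, world axes, zero at the start; "moment": the same for the moment, N m; "opening": opening from 0.0 (shut) to 1.0 (fully open); "grip_force": force on a finger pad.
Only numpy, scipy, OpenCV 4.12 (cv2) and the standard library are available. Lean on these libraries where they do the work, as an engineer would, in place of code of your own. Each camera call takes 0.05 s, during which the arm holds its last target. There are 200 camera calls.

## Working session

There is one attempt and no reset: what is moved stays moved. The work goes in short steps, Python scripts to look and compute and a tool call to move; the robot and the scene stay as the last step left them, time stands still between calls to the robot, and variables do not carry over. Pictures are saved under pics/ and viewed, at most 10 in all, crops included, and the job is handed in when it is done.

Besides the shell and the picture viewer there is one more tool, called after "Call:" as name(argument=value, ...) on one line, values as JSON. move_arm: Moves the arm, as the interface text tells. Its arguments: {"type":"object","properties":{"commands":{"type":"array","items":{"type":"array"}}},"required":["commands"]}

```bash
mkdir -p pics
cat > h.py <<'E'
import numpy as np, cv2
from cell import env, read_camera, search_frame, cut_out
def ray(c,px):
    K=np.array([[c["fx"],0,c["cx"]],[0,c["fy"],c["cy"]],[0,0,1.]])
    u=cv2.undistortPoints(np.array([[px]],float),K,np.array(c["D"],float))[0,0]
    R=cv2.Rodrigues(np.array(c["rvec"],float))[0]; t=np.array(c["tvec"],float)
    return -R.T@t, R.T@np.array([u[0],u[1],1.])
def atz(c,px,z):
    o,d=ray(c,px); return o+d*(z-o[2])/d[2]
def proj(c,P):
    K=np.array([[c["fx"],0,c["cx"]],[0,c["fy"],c["cy"]],[0,0,1.]])
    return cv2.projectPoints(np.array(P,float).reshape(-1,1,3),np.array(c["rvec"],float),np.array(c["tvec"],float),K,np.array(c["D"],float))[0][:,0]
E
python3 - <<'E'
from h import *
Z=dict(front_stud=18,peg_0=80,salt_shaker_center=45,spice_jar_center=48,garlic_center=27,honey_jar_center=42,turntable=22,turntable_base=10,mug=45,pepper_mill=85,onion=38)
for n in("top","scene"):
    c=read_camera(n); cv2.imwrite(f"pics/{n}0.png",c["image"][:,:,::-1])
    print(n,ray(c,(320,200))[0].round())
    for k,z in Z.items():
        for r in search_frame(k,c)[:5]:
            print(k,round(r["confidence"],2),np.round(r["at"]),atz(c,r["at"],z).round()[:2])
E
```

```text
top [ 437.  172. 1456.]
front_stud 0.92 [400. 217.] [562. -68.]
peg_0 0.92 [405. 219.] [549. -72.]
peg_0 0.38 [430. 217.] [ 554. -141.]
salt_shaker_center 0.47 [411. 195.] [621. -96.]
spice_jar_center 0.53 [431. 218.] [ 555. -150.]
garlic_center 0.69 [388. 205.] [596. -33.]
honey_jar_center 0.56 [405. 232.] [515. -77.]
turntable 0.69 [405. 223.] [544. -79.]
turntable 0.59 [430. 215.] [ 565. -153.]
turntable 0.34 [402. 218.] [559. -73.]
turntable_base 0.87 [405. 217.] [561. -83.]
mug 0.93 [248. 268.] [422. 367.]
onion 0.85 [196. 267.] [427. 517.]
scene [ -62.  825. 1109.]
front_stud 0.75 [357. 176.] [633. -39.]
peg_0 0.98 [357. 173.] [604.  -2.]
salt_shaker_center 0.48 [366. 164.] [638. -98.]
spice_jar_center 0.45 [385. 160.] [ 600. -172.]
garlic_center 0.59 [354. 178.] [630. -14.]
garlic_center 0.43 [364. 179.] [595. -41.]
turntable 0.9 [358. 178.] [624. -31.]
turntable_base 0.62 [353. 173.] [661. -47.]
mug 0.43 [388. 162.] [ 587. -175.]
mug 0.42 [358. 175.] [620. -27.]
pepper_mill 0.66 [363. 140.] [ 725. -165.]
onion 0.54 [388. 160.] [ 596. -193.]
onion 0.44 [290. 292.] [410. 513.]
```

Run:
```python
import cv2
a=cv2.imread("pics/top0.png");b=cv2.imread("pics/scene0.png")
cv2.imwrite("pics/top0c.png",cv2.resize(a[150:290,310:490],None,fx=4.2,fy=4.2,interpolation=2))
```

```text
(no output)
```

View pics/top0c.png

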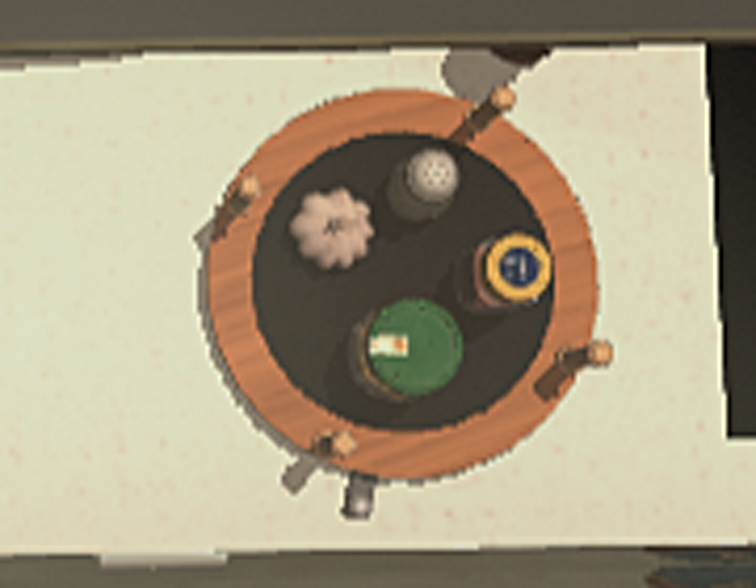

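View pics/scene0.png

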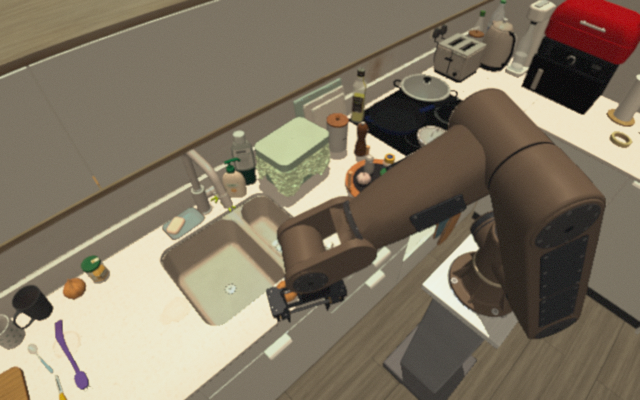

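The top crop shows the honey jar (green lid) near the stud at crop (357,500). The salt shaker is at (433,177), and the peg tops are at (503,98), (247,190), (342,443) and (600,353). The scene camera's view of the disc is partly hidden behind the arm.

Run:
```python
from h import *
c=read_camera("top"); f=lambda x,y:(310+x/4.2,150+y/4.2)
for n,p,z in [("c",(400,285),22),("stud",(357,506),18),("salt",(433,174),88),("spice",(519,267),96),("honey",(416,346),84),("garlic",(333,228),40),("pA",(503,98),106),("pB",(247,190),106),("pC",(342,443),106),("pD",(600,353),106)]:
    print(n,atz(c,f(*p),z).round(1)[:2])
m=cut_out("turntable",c)
for r in m[:2]:
    print(r["confidence"],r["region"].sum(),r["at"])
# disc rim fit
im=c["image"].astype(int); mask=((im[:,:,0]-im[:,:,2]>60)&(im[:,:,0]>120)).astype(np.uint8); mask[:,:350]=0;mask[:,460:]=0;mask[:165]=0;mask[275:]=0
k=max(cv2.findContours(mask,0,1)[0],key=cv2.contourArea)[:,0]
h=cv2.convexHull(k)[:,0]
W=np.array([atz(c,p,22)[:2] for p in h]); (x,r)=cv2.minEnclosingCircle(W.astype(np.float32)); print("rim",x,r)
from scipy.optimize import least_squares
s=least_squares(lambda q:np.hypot(*(W-q[:2]).T)-135,[540,-80],loss="soft_l1"); print(s.x,s.fun.round())
print(env.state()["t"])
```

```text
c [558.3 -81.7]
stud [408.7 -47.5]
salt [625.6 -94.5]
spice [ 562.5 -146.3]
honey [512.9 -79.6]
garlic [596.4 -34.5]
pA [ 672.4 -138.6]
pB [614.7  30.1]
pC [450.5 -25.9]
pD [ 505.3 -193.5]
0.82 5580 [402.0, 220.4]
rim (559.7804565429688, -90.2433090209961) 142.28668212890625
[561.94606428 -83.44541812] [-1. -1. -1. -1. -1. -2. -2. -2. -1. -2. 13. 14. 13. -3. -3. -3. -2. -2.
 -1. -0. -0. -1. -1. -1. -1. -1. -1. -0.  0. -1.  0.  0.  0.  0. -0. -0.
 -0. -1. -1.]
1.3
```

View pics/top0.png

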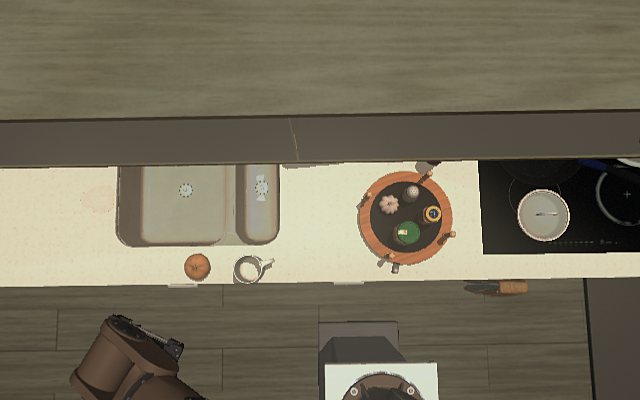

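The full top view shows the disc at (405,218), with a clear worktop on its front and left sides. A cabinet hides everything behind about x=690, so I'll push only on the front side, counterclockwise.

```bash
cat >> h.py <<'E'
C=np.array([560.5,-82.])
def angs(c,pts):
    for n,p,z in pts:
        w=atz(c,p,z)[:2]; v=w-C; print(n,w.round(1),"r",np.hypot(*v).round(1),"deg",np.degrees(np.arctan2(v[1],v[0])).round(1))
E
python3 - <<'E'
from h import *
c=read_camera("top"); f=lambda x,y:(310+x/4.2,150+y/4.2)
angs(c,[(n,f(*p),z) for n,p,z in [("stud",(357,508),18),("salt",(433,174),110),("spice",(519,267),118),("honey",(416,346),106),("pA",(503,98),106),("pB",(247,190),106),("pC",(342,443),106),("pD",(600,353),106)]])
s=env.state(); print(s["t"],s["eef_pos"],s["tcp_rot"],s["ft_force"],s["opening"])
E
```

```text
stud [407.4 -47.4] r 157.0 deg 167.3
salt [622.6 -90.2] r 62.6 deg -7.5
spice [ 560.5 -141.2] r 59.2 deg -90.0
honey [511.7 -75.6] r 49.2 deg 172.5
pA [ 672.4 -138.6] r 125.4 deg -26.8
pB [614.7  30.1] r 124.5 deg 64.2
pC [450.5 -25.9] r 123.5 deg 153.0
pD [ 505.3 -193.5] r 124.4 deg -116.4
1.35 [260.97065343 567.89953936 404.7545517 ] [3.14153480e+00 9.52246061e-06 2.71078524e+00] [ 0.40244475 -0.17449213  0.304375  ] 0.9993777144202606
```

Call:
move_arm(commands=[[[0.3,-0.9,0],0,-1],[[0.3,-0.9,0],0,-1],[[0.3,-0.9,0],0,-1],[[0.3,-0.9,0],0,-1],[[0.3,-0.9,0],0,-1],[[0.3,-0.9,0],0,-1],[[0.3,-0.9,0],0,-1],[[0.3,-0.9,0],0,-1],[[0.3,-0.9,0],0,-1],[[0.3,-0.9,0],0,-1],[[0.3,-0.9,0],0,-1],[[0.3,-0.9,0],0,-1],[[0.3,-0.9,0],0,-1],[[0.3,-0.9,0],0,-1],[[0.3,-0.9,0],0,-1],[[0.3,-0.9,0],0,-1],[[0.3,-0.9,0],0,-1],[[0.3,-0.9,0],0,-1],[[0.3,-0.9,0],0,-1],[[0.3,-0.9,0],0,-1]])

```text
t: 3.02
eef_pos: [441.2, 26.5, 405.0]
tcp_rot: [3.141, 0.0, 2.711]
ft_force: [0.3, 0.9, 0.8]
opening: 0.002
grip_force: 0.0
```

Call:
move_arm(commands=[[[0.22,-0.18,-0.16],-1,-1],[[0.22,-0.18,-0.16],-1,-1],[[0.22,-0.18,-0.16],-1,-1],[[0.22,-0.18,-0.16],-1,-1],[[0,0,-0.16],-1,-1],[[0,0,-0.16],-1,-1],[[0,0,-0.16],-1,-1],[[0,0,-0.16],-1,-1],[[0,0,-0.16],-1,-1],[[0,0,-0.16],-1,-1],[[0,0,-0.16],-1,-1],[[0,0,-0.16],-1,-1],[[0,0,-0.16],-1,-1],[[0,0,-0.16],-1,-1],[[0,0,-0.16],-1,-1],[[0,0,-0.16],-1,-1],[[0,0,-0.16],-1,-1],[[0,0,-0.16],-1,-1],[[0,0,-0.16],-1,-1],[[0,0,-0.16],-1,-1]])

```text
t: 4.68
eef_pos: [467.4, 6.3, 308.6]
tcp_rot: [3.141, -0.0, 1.107]
ft_force: [0.1, -0.4, 0.2]
opening: 0.009
grip_force: 0.0
```

Run:
```python
from h import *
s=env.state(); print(s["t"],s["eef_pos"].round(1) if hasattr(s["eef_pos"],'round') else s["eef_pos"],s["tcp_rot"],s["joints"])
c=read_camera("top"); cv2.imwrite("pics/top1.png",cv2.resize(c["image"][150:290,310:490,::-1],None,fx=4.2,fy=4.2,interpolation=2))
r=lambda t:C+127*np.array([np.cos(np.radians(t)),np.sin(np.radians(t))])
a=np.arange(137,234,5); P=np.array([r(t) for t in a]); print(np.c_[a[1:],np.diff(P,axis=0)/30].round(2).tolist())
```

```text
4.6833 [467.4   6.3 308.6] [ 3.14121787e+00 -9.15623038e-05  1.10685433e+00] [-1.27937011e-01  4.10593200e-01  2.04054721e+00 -5.83269701e-05
  6.90068228e-01  3.36049981e-01]
[[142.0, -0.24, -0.28], [147.0, -0.21, -0.3], [152.0, -0.19, -0.32], [157.0, -0.16, -0.33], [162.0, -0.13, -0.35], [167.0, -0.1, -0.36], [172.0, -0.07, -0.36], [177.0, -0.04, -0.37], [182.0, -0.0, -0.37], [187.0, 0.03, -0.37], [192.0, 0.06, -0.36], [197.0, 0.09, -0.36], [202.0, 0.12, -0.35], [207.0, 0.15, -0.34], [212.0, 0.18, -0.32], [217.0, 0.21, -0.3], [222.0, 0.23, -0.28], [227.0, 0.26, -0.26], [232.0, 0.28, -0.24]]
```

View pics/top1.png

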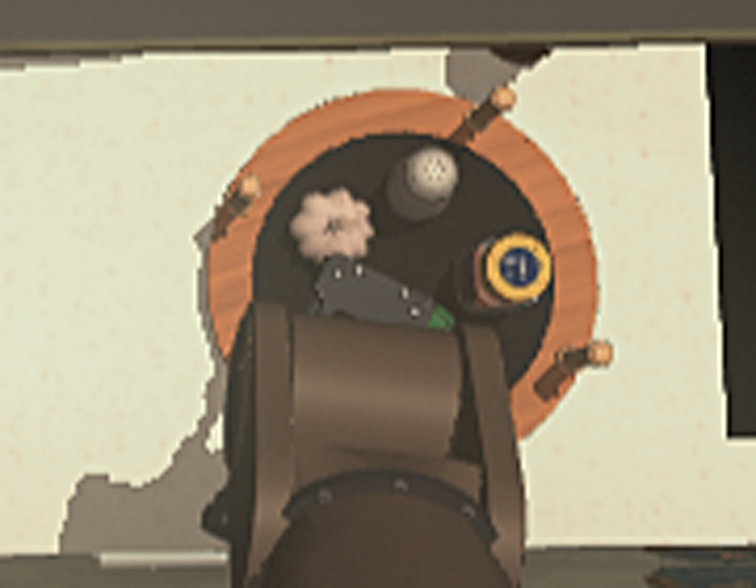

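The view from above shows the salt and spice jars, garlic and pegs unmoved, with the gripper over the rim between pegs C and B. Next I lower it and push the first stroke.

Call:
move_arm(commands=[[[0,0,-0.42],-0.9,-1],[[0,0,-0.42],-0.9,-1],[[0,0,-0.42],-0.9,-1],[[0,0,-0.42],-0.9,-1],[[0,0,0],0,-1],[[0,0,0],0,-1]])

```text
t: 5.23
eef_pos: [467.5, 6.3, 258.3]
tcp_rot: [-3.141, 0.001, 0.826]
ft_force: [-0.5, -0.2, -0.1]
opening: 0.005
grip_force: 0.0
```

Call:
move_arm(commands=[[[-0.12,-0.14,0],0.55,-1],[[-0.12,-0.14,0],0.55,-1],[[-0.1,-0.15,0],0.55,-1],[[-0.1,-0.15,0],0.55,-1],[[-0.1,-0.16,0],0.55,-1],[[-0.1,-0.16,0],0.55,-1],[[-0.08,-0.17,0],0.55,-1],[[-0.08,-0.17,0],0.55,-1],[[-0.06,-0.17,0],0.55,-1],[[-0.06,-0.17,0],0.55,-1],[[-0.05,-0.18,0],0.55,-1],[[-0.05,-0.18,0],0.55,-1]])

```text
t: 6.23
eef_pos: [436.8, -52.1, 259.4]
tcp_rot: [3.14, 0.0, 1.357]
ft_force: [0.3, 0.9, 0.5]
opening: 0.005
grip_force: 0.3
```

Run:
```python
from h import *
r=lambda t:C+127*np.c_[np.cos(np.radians(t)),np.sin(np.radians(t))]
a=np.linspace(166.4,232,19); P=r(a); print((np.diff(P,axis=0)/30).round(2).tolist(),np.radians(a[1]-a[0])/.08)
```

```text
[[-0.05, -0.26], [-0.04, -0.27], [-0.02, -0.27], [-0.0, -0.27], [0.01, -0.27], [0.03, -0.27], [0.05, -0.27], [0.06, -0.26], [0.08, -0.26], [0.1, -0.25], [0.11, -0.24], [0.13, -0.24], [0.14, -0.23], [0.16, -0.22], [0.17, -0.21], [0.18, -0.2], [0.2, -0.19], [0.21, -0.17]] 0.7950944370196392
```

Call:
move_arm(commands=[[[-0.05,-0.26,0],0.8,-1],[[-0.04,-0.27,0],0.8,-1],[[-0.02,-0.27,0],0.8,-1],[[0,-0.27,0],0.8,-1],[[0.01,-0.27,0],0.8,-1],[[0.03,-0.27,0],0.8,-1],[[0.05,-0.27,0],0.8,-1],[[0.06,-0.26,0],0.8,-1],[[0.08,-0.26,0],0.8,-1],[[0.1,-0.25,0],0.8,-1],[[0.11,-0.24,0],0.8,-1],[[0.13,-0.24,0],0.8,-1],[[0.14,-0.23,0],0.8,-1],[[0.16,-0.22,0],0.8,-1],[[0.17,-0.21,0],0.8,-1],[[0.18,-0.2,0],0.8,-1],[[0.2,-0.19,0],0.8,-1],[[0.1,-0.1,0],0.4,-1],[[0.1,-0.08,0],0.4,-1],[[0,0,0],0,-1]])

```text
t: 7.9
eef_pos: [482.6, -183.1, 259.4]
tcp_rot: [3.141, 0.002, 2.507]
ft_force: [-0.4, 0.1, -0.5]
opening: 0.009
grip_force: 0.0
```

Call:
move_arm(commands=[[[-0.2,0.18,0],0,-1],[[-0.3,0.28,0],0,-1],[[0,0,0.8],0,-1],[[0,0,1],0,-1],[[0,0,1],0,-1],[[-0.5,-0.5,0.5],-0.8,-1],[[-0.5,-0.8,0],-0.8,-1],[[-0.5,-0.8,0],-0.8,-1],[[0,-1,0],-0.8,-1],[[0,-1,0],-0.8,-1],[[0,-1,0],-0.8,-1],[[0,-1,0],-0.8,-1]])

```text
t: 8.9
eef_pos: [421.3, -352.5, 357.9]
tcp_rot: [3.141, 0.0, 2.052]
ft_force: [-0.1, 0.1, -0.1]
opening: 0.002
grip_force: 0.0
```

Run:
```python
from h import *
s=env.state(); print(s["t"],s["eef_pos"],s["tcp_rot"],s["joints"])
c=read_camera("top"); cv2.imwrite("pics/top2.png",cv2.resize(c["image"][150:290,310:490,::-1],None,fx=4.2,fy=4.2,interpolation=2))
```

```text
8.9 [ 421.31959514 -352.52847368  357.88270175] [3.14137647e+00 1.97240705e-04 2.05200938e+00] [-8.17008927e-01  4.38723970e-01  1.79960441e+00  1.97539013e-04
  9.03016123e-01 -1.29834431e+00]
```

View pics/top2.png

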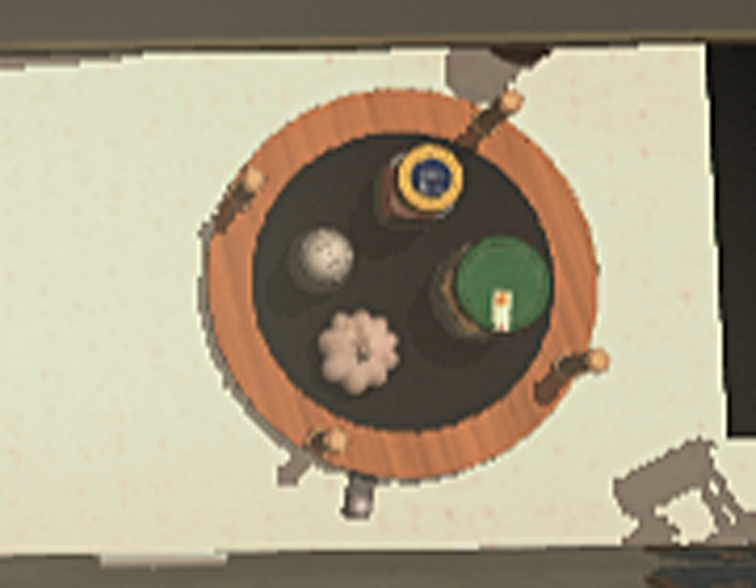

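The disc has turned about 87°, and nothing on it has toppled. Salt is now at crop (325,255), and the peg tops are at (512,101), (252,180), (334,439) and (598,360).

Run:
```python
from h import *
c=read_camera("top"); f=lambda x,y:(310+x/4.2,150+y/4.2)
angs(c,[(n,f(*p),z) for n,p,z in [("stud",(357,508),18),("salt",(325,254),110),("spice",(430,179),118),("honey",(503,283),106),("p1",(512,101),106),("p2",(252,180),106),("p3",(334,439),106),("p4",(598,360),106)]])
```

```text
stud [407.4 -47.4] r 157.0 deg 167.3
salt [571.7 -18.5] r 64.5 deg 80.0
spice [618.3 -86.5] r 57.9 deg -4.5
honey [ 551.4 -133.2] r 52.0 deg -100.1
p1 [ 670.3 -144.3] r 126.3 deg -29.6
p2 [621.2  26.7] r 124.5 deg 60.8
p3 [453.1 -20.8] r 123.6 deg 150.3
p4 [ 500.8 -192. ] r 125.1 deg -118.5
```

Call:
move_arm(commands=[[[0.11,0.75,0],-1,-1],[[0.11,0.75,0],-1,-1],[[0.11,0.75,0],-1,-1],[[0.11,0.75,0],-1,-1],[[0.11,0.75,0],-1,-1],[[0.11,0.75,0],-1,-1],[[0.11,0.75,0],-1,-1],[[0.11,0.75,0],-1,-1],[[0.11,0.75,0],-1,-1],[[0.11,0.75,0],-1,-1],[[0.11,0.75,0],-1,-1],[[0.11,0.75,0],-1,-1],[[0.1,0.75,0],-1,-1],[[0.1,0.75,0],-1,-1],[[0.1,0.77,0],-1,-1],[[0.1,0.77,0],-1,-1],[[0,0,-0.2],0,-1],[[0,0,-0.2],0,-1]])

```text
t: 10.5
eef_pos: [472.7, 10.7, 345.4]
tcp_rot: [3.141, -0.0, 0.779]
ft_force: [-1.4, -0.2, -0.1]
opening: 0.004
grip_force: 0.0
```

Run:
```python
from h import *
r=lambda t:C+127*np.c_[np.cos(np.radians(t)),np.sin(np.radians(t))]
for a in (np.linspace(134,164,13),np.linspace(164,227,19)):
  P=r(a); print((np.diff(P,axis=0)/30).round(2).tolist(),np.radians(a[1]-a[0])/.08)
```

```text
[[-0.13, -0.13], [-0.12, -0.14], [-0.12, -0.14], [-0.11, -0.15], [-0.11, -0.15], [-0.1, -0.16], [-0.09, -0.16], [-0.08, -0.16], [-0.08, -0.17], [-0.07, -0.17], [-0.06, -0.17], [-0.05, -0.18]] 0.5454153912482279
[[-0.06, -0.25], [-0.05, -0.25], [-0.03, -0.26], [-0.02, -0.26], [-0.0, -0.26], [0.01, -0.26], [0.03, -0.26], [0.05, -0.25], [0.06, -0.25], [0.08, -0.25], [0.09, -0.24], [0.11, -0.24], [0.12, -0.23], [0.13, -0.22], [0.15, -0.21], [0.16, -0.2], [0.17, -0.19], [0.18, -0.18]] 0.7635815477475192
```

Lower by 87 mm, then the second stroke.

Call:
move_arm(commands=[[[0,-0.04,-0.7],0,-1],[[0,0,-0.7],0,-1],[[0,0,-0.7],0,-1],[[0,0,-0.7],0,-1],[[0,0,0],0,-1],[[0,0,0],0,-1]])

```text
t: 11.0
eef_pos: [473.2, 7.6, 260.9]
tcp_rot: [-3.14, 0.002, 0.776]
ft_force: [0.1, -0.5, -0.2]
opening: 0.005
grip_force: 0.0
```

Call:
move_arm(commands=[[[-0.13,-0.13,0],0.55,-1],[[-0.12,-0.14,0],0.55,-1],[[-0.12,-0.14,0],0.55,-1],[[-0.11,-0.15,0],0.55,-1],[[-0.11,-0.15,0],0.55,-1],[[-0.1,-0.16,0],0.55,-1],[[-0.09,-0.16,0],0.55,-1],[[-0.08,-0.16,0],0.55,-1],[[-0.08,-0.17,0],0.55,-1],[[-0.07,-0.17,0],0.55,-1],[[-0.06,-0.17,0],0.55,-1],[[-0.05,-0.18,0],0.55,-1]])

```text
t: 12.0
eef_pos: [439.9, -48.7, 262.8]
tcp_rot: [3.139, -0.0, 1.306]
ft_force: [0.1, 0.1, -0.7]
opening: 0.006
grip_force: 0.3
```

Call:
move_arm(commands=[[[-0.06,-0.25,0],0.76,-1],[[-0.05,-0.25,0],0.76,-1],[[-0.03,-0.26,0],0.76,-1],[[-0.02,-0.26,0],0.76,-1],[[0,-0.26,0],0.76,-1],[[0.01,-0.26,0],0.76,-1],[[0.03,-0.26,0],0.76,-1],[[0.05,-0.25,0],0.76,-1],[[0.06,-0.25,0],0.76,-1],[[0.08,-0.25,0],0.76,-1],[[0.09,-0.24,0],0.76,-1],[[0.11,-0.24,0],0.76,-1],[[0.12,-0.23,0],0.76,-1],[[0.13,-0.22,0],0.76,-1],[[0.15,-0.21,0],0.76,-1],[[0.16,-0.2,0],0.76,-1],[[0.17,-0.19,0],0.76,-1],[[0.09,-0.09,0],0.38,-1],[[0,0,0],0,-1]])

```text
t: 13.58
eef_pos: [473.0, -174.1, 262.8]
tcp_rot: [3.141, 0.002, 2.368]
ft_force: [-0.2, 0.4, 0.0]
opening: 0.007
grip_force: 0.0
```

Call:
move_arm(commands=[[[-0.2,0.18,0],0,-1],[[-0.3,0.28,0],0,-1],[[0,0,0.8],0,-1],[[0,0,1],0,-1],[[0,0,1],0,-1],[[-0.5,-0.5,0.5],0,-1],[[-0.3,-0.8,0],0,-1],[[-0.3,-0.8,0],0,-1],[[0,-1,0],0,-1],[[0,-1,0],0,-1],[[0,-1,0],0,-1],[[0,-1,0],0,-1]])

```text
t: 14.58
eef_pos: [423.9, -343.1, 361.0]
tcp_rot: [3.141, 0.0, 2.366]
ft_force: [0.1, 0.2, 0.9]
opening: 0.002
grip_force: 0.0
```

Run:
```python
from h import *
s=env.state(); print(s["t"],s["eef_pos"],s["tcp_rot"])
c=read_camera("top"); cv2.imwrite("pics/top3.png",cv2.resize(c["image"][160:275,350:465,::-1],None,fx=5,fy=5,interpolation=2))
for k,z in (("salt_shaker_center",67),("salt_shaker_center",110)): 
  for r in cut_out(k,c)[:1]:
    ys,xs=np.nonzero(r["region"]); print(r["confidence"],r["at"],len(xs),xs.min(),xs.max(),ys.min(),ys.max()); angs(c,[(k,r["at"],z)])
for r in search_frame("front_stud",c)[:1]: angs(c,[("stud",r["at"],14)])
```

```text
14.5833 [ 423.88108772 -343.14470311  361.03180709] [3.14145514e+00 2.76632614e-04 2.36592793e+00]
0.51 [403.7, 236.3] 242 394 412 229 244
salt_shaker_center [503.2 -67.5] r 59.1 deg 165.8
0.51 [403.7, 236.3] 242 394 412 229 244
salt_shaker_center [501.2 -60. ] r 63.3 deg 159.7
stud [559.8 -77.8] r 4.3 deg 99.3
```

View pics/top3.png

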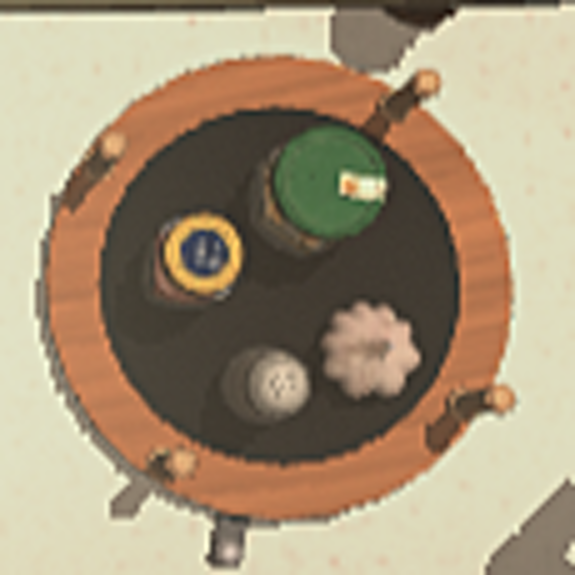

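Salt is now near the front at crop (280,382), and the stud is at (228,550). Peg tops are at (428,82), (113,145), (181,462) and (500,398). The wrist camera can give a finer measurement.

Run:
```python
from h import *
c=read_camera("top"); f=lambda x,y:(350+(x-2)/5,160+(y-2)/5)
angs(c,[(n,f(*p),z) for n,p,z in [("stud",(228,552),18),("salt",(280,382),110),("spice",(205,252),118),("honey",(330,181),106),("p1",(428,82),106),("p2",(113,145),106),("p3",(181,462),106),("p4",(500,398),106)]])
w=read_camera("wrist"); cv2.imwrite("pics/w0.png",w["image"][:,:,::-1])
s=env.state(); o,d=ray(w,(w["cx"],w["cy"])); print("cam rel tcp",o-s["eef_pos"],d/np.linalg.norm(d),w["fx"])
print(proj(w,[C[0],C[1],22]),proj(w,[407,-47,18]))
```

```text
stud [410.  -48.1] r 154.2 deg 167.3
salt [501.9 -65.2] r 61.0 deg 164.0
spice [572.  -26.1] r 57.1 deg 78.3
honey [611.  -97.3] r 52.8 deg -16.8
p1 [ 664.8 -153.1] r 126.2 deg -34.3
p2 [632.8  20.3] r 125.3 deg 54.7
p3 [460.  -11.1] r 123.0 deg 144.8
p4 [ 491.5 -184. ] r 123.1 deg -124.1
cam rel tcp [-50.96130385  48.5667298  -19.67779915] [ 0.17973478 -0.17521115 -0.96798578] 279.6172745298653
[[580.23296716 110.63623424]] [[524.51724197 -34.73945328]]
```

Call:
move_arm(commands=[[[0,0.4,0.5],0,-1],[[0.3,0.8,0.5],0,-1],[[0.3,0.8,0],0,-1],[[0.3,0.8,0],0,-1],[[0.3,0.8,0],0,-1],[[0.3,0.8,0],0,-1],[[0.3,0.8,0],0,-1],[[0.3,0.8,0],0,-1],[[0.3,0.8,0],0,-1],[[0.3,0.8,0],0,-1],[[0.2,0.5,0],0,-1],[[0,0,0],0,-1],[[0,0,0],0,-1]])

```text
t: 15.97
eef_pos: [511.4, -98.2, 390.5]
tcp_rot: [-3.142, 0.0, 2.37]
ft_force: [-0.2, -0.8, -0.3]
opening: 0.006
grip_force: 0.0
```

Run:
```python
from h import *
w=read_camera("wrist"); cv2.imwrite("pics/w1.png",w["image"][:,:,::-1])
s=env.state(); print(s["eef_pos"],s["t"])
for k in ("salt_shaker_center","front_stud","peg_0","turntable"):
    for r in search_frame(k,w)[:4]: print(k,r)
print(proj(w,[[C[0],C[1],22],[407,-47,18],[502,-65,110]]))
```

```text
[511.32129367 -99.0080263  390.52219437] 16.0167
salt_shaker_center {'at': [333.3, 161.1], 'confidence': 0.7}
front_stud {'at': [357.3, 163.7], 'confidence': 0.77}
front_stud {'at': [359.8, 167.9], 'confidence': 0.21}
peg_0 {'at': [359.5, 165.7], 'confidence': 0.63}
turntable {'at': [358.8, 165.8], 'confidence': 0.93}
[[354.30463188 200.2341891 ]
 [288.38545424  89.52198475]
 [337.38873702 169.39300853]]
```

View pics/w1.png

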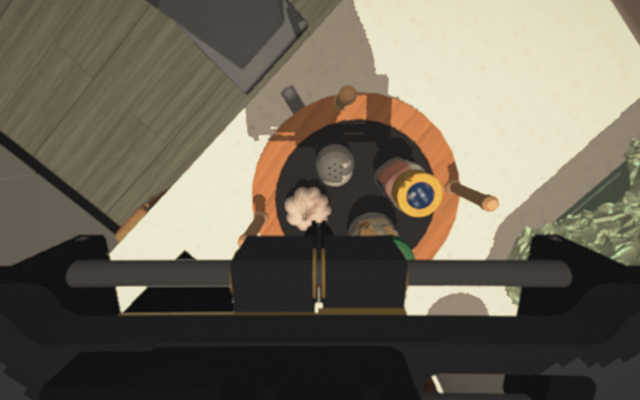

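The wrist view shows the salt dome at about (335,165), the stud at about (291,97) and pegs at (347,97), (490,202) and (260,205). I'll enlarge it.

```bash
python3 -c "
import cv2
a=cv2.imread('pics/w1.png')[75:215,270:410]
cv2.imwrite('pics/w1c.png',cv2.resize(a,None,fx=4.2,fy=4.2,interpolation=2))"
```

```text
(no output)
```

View pics/w1c.png

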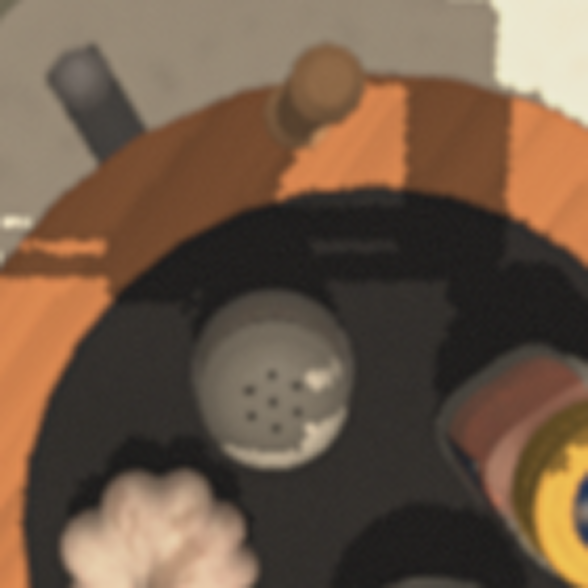

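Run:
```python
from h import *
w=read_camera("wrist"); f=lambda x,y:(270+(x-1.6)/4.2,75+(y-1.6)/4.2)
angs(w,[(n,f(*p),z) for n,p,z in [("stud",(80,78),18),("salt",(273,402),111),("peg",(328,82),106),]])
angs(w,[("peg3",(490,202.5),106)])
g=lambda r,a,z:[C[0]+r*np.cos(np.radians(a)),C[1]+r*np.sin(np.radians(a)),z]
print(proj(w,[g(135,a,22) for a in(100,130,160,190,210)]).round(1).tolist())
```

```text
stud [410.3 -51.3] r 153.3 deg 168.5
salt [500.8 -69.4] r 61.0 deg 168.1
peg [460.2 -14.3] r 121.0 deg 146.0
peg3 [630.8  16.7] r 121.2 deg 54.5
[[425.0, 109.7], [370.8, 87.7], [311.7, 98.1], [267.6, 136.7], [253.0, 171.1]]
```

Both cameras agree that salt trails the stud by about 3°. A small final push of roughly 7 mm at the same peg should close it.

Call:
move_arm(commands=[[[-0.44,-0.51,0],0,-1],[[-0.44,-0.51,0],0,-1],[[-0.44,-0.51,0],0,-1],[[-0.44,-0.51,0],0,-1],[[0,0,-0.8],0.2,-1],[[0,0,-0.8],0.2,-1],[[0,0,-0.8],0.2,-1],[[0,0,-0.8],0,-1],[[0,0,-0.8],0,-1],[[0,0,-0.25],0,-1],[[0,0,0],0,-1],[[0,0,0],0,-1]])

```text
t: 17.27
eef_pos: [459.1, -161.2, 263.3]
tcp_rot: [3.142, -0.0, 2.414]
ft_force: [0.5, -0.2, 0.3]
opening: 0.008
grip_force: 0.0
```

Call:
move_arm(commands=[[[0.1,-0.09,0],0,-1],[[0.1,-0.09,0],0,-1],[[0.1,-0.09,0],0,-1],[[0.08,-0.08,0],0,-1],[[0.07,-0.06,0],0,-1],[[0.06,-0.06,0],0,-1],[[0.06,-0.06,0],0,-1],[[0.06,-0.05,0],0,-1],[[0,0,0],0,-1],[[0,0,0],0,-1]])

```text
t: 18.1
eef_pos: [477.9, -178.2, 262.8]
tcp_rot: [3.142, -0.0, 2.415]
ft_force: [-0.1, -0.3, 0.5]
opening: 0.004
grip_force: 0.0
```

Call:
move_arm(commands=[[[-0.2,0.18,0],0,-1],[[-0.3,0.28,0],0,-1],[[0,0,0.8],0,-1],[[0,0,1],0,-1],[[0,0,1],0,-1],[[-0.5,-0.5,0.5],0,-1],[[-0.3,-0.8,0],0,-1],[[-0.3,-0.8,0],0,-1],[[0,-1,0],0,-1],[[0,-1,0],0,-1],[[0,-1,0],0,-1],[[0,-1,0],0,-1],[[0,0,0],0,-1]])

```text
t: 19.18
eef_pos: [429.4, -350.9, 361.6]
tcp_rot: [-3.141, 0.001, 2.412]
ft_force: [-0.9, 0.6, 0.3]
opening: 0.004
grip_force: 0.0
```

Run:
```python
from h import *
s=env.state(); print(s["t"],s["eef_pos"])
c=read_camera("top"); cv2.imwrite("pics/top4.png",cv2.resize(c["image"][160:275,350:465,::-1],None,fx=5,fy=5,interpolation=2))
```

```text
19.1833 [ 429.38370217 -350.94933084  361.58977655]
```

View pics/top4.png

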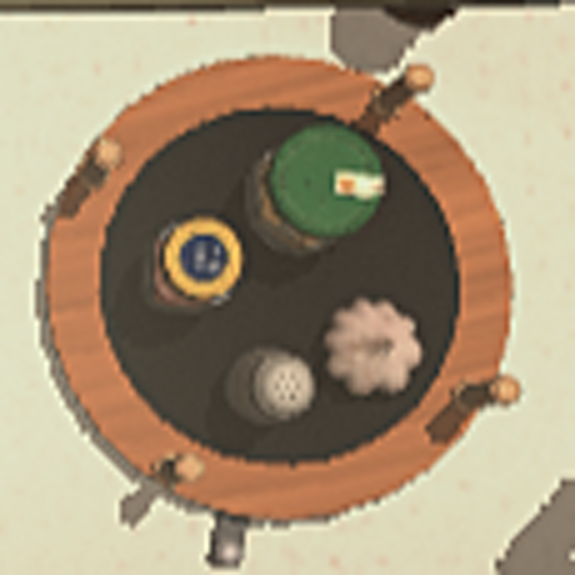

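Salt is now at crop (288,383). Peg tops are at (421,77), (107,155), (189,467) and (506,389), and the stud is at (228,552).

Run:
```python
import h; from h import *
h.C=np.array([561.5,-82.2])
c=read_camera("top"); f=lambda x,y:(350+(x-2)/5,160+(y-2)/5)
angs(c,[(n,f(*p),z) for n,p,z in [("stud",(228,552),18),("salt",(287,383),110),("p1",(421,77),106),("p2",(107,155),106),("p3",(189,467),106),("p4",(506,389),106)]])
```

```text
stud [410.  -48.1] r 155.3 deg 167.3
salt [501.3 -68.9] r 61.6 deg 167.6
p1 [ 667.6 -149.4] r 125.6 deg -32.4
p2 [627.3  23.7] r 124.7 deg 58.1
p3 [457.3 -15.3] r 123.9 deg 147.3
p4 [ 496.3 -187.5] r 123.8 deg -121.8
```

```bash
python3 -c "
from cell import env
print(env.job_done())"
```

```text
the job is handed in; nothing more can be done
None
```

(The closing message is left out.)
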